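# Fetch the torch from the desk drawer and close it in its case

## Task

Pull the drawer of the little wooden desk unit all the way out to its stop and leave it fully out. Take the torch from the drawer and lay it (do not drop it) in the open orange case, then gently lower the case's lid until it is fully shut. Leave the other things on the desk where they are.

Things in the scene. Friction and masses are not known exactly. Their poses are not given: they have to be found in the camera images.
- roof_edge (a point): Low wooden drawer unit, fixed, 195 deep x 200 wide x 115 high. This point: middle of its roof board's front edge, at the underside, z 100. +x runs into the unit (the drawer opens to -x), y across. The board is 15 thick and juts 26 past the shut drawer's face, over the handle: a tool straight down cannot reach it; tilt it 30 to 45 degrees, pointing down and in.
- drawer (a joint): How far the drawer is pulled out, m: 0 shut, 0.180 at its stop. Stiffish slide, stays where it is left.
- drawer_handle (a point): Centre of the drawer's handle; moves with the drawer; axes as roof_edge. An upright dark steel bar, 13 mm thick, standing 28 mm off the white face, 48 mm long between two arms above and below (fingers can close on it from both sides, along y); its middle is 54 mm above the worktop.
- drawer_tray (a point): Centre of the inner floor of the drawer's grey tray, 21 mm above the worktop; moves with the drawer; axes as roof_edge. Inside 162 long (x) x 156 wide (y); walls 5 mm thick with their top at z 60. The white face in front is 174 wide, 12 thick, its top edge at z 86.
- torch: Black torch with a yellow ring, 30 wide x 116 long x 31 high, 0.13 kg, lying in the drawer lengthwise (along the pull). Origin at the centre of its underside, long axis along its y; grasp across x (body 26 to 30 wide). It lies with its middle about 81 mm behind the drawer's outer face; at the stop its rear end just clears the roof edge (by 14 mm): lift straight up.
- case: Orange hard case, fixed, 160 deep (x) x 150 wide (y), rim at z 54 above the worktop; origin at the centre of its underside; 5 mm walls, inner floor at z 8 (collides), inside 150 x 140. Its lid is hinged on the +x rim.
- case_lid (a joint): Angle of the case's lid, rad: 0 shut, about 1.6 to 1.85 at the start (standing open, leaning back). Stiff hinge: it stays where it is left and needs about 1.5 N at its edge.
- lid_hinge (a point): Middle of the lid's hinge axis on the case's rear rim (case axes; the hinge runs along y), at x = 81, z = 54 in the case's frame.
- lid_edge (a point): Middle of the lid's free edge, on its outer face (which is the top when shut). The lid is a flat plate 166 long from the hinge, 156 wide, its outer face 8 mm beyond the hinge plane, 7 mm thick, with a black finger lip 50 wide that stands 8 mm farther out.
- multimeter: Bystander: yellow and black multimeter 165 (x) x 82 x 49, lying on the worktop; origin under its centre.
- tip_cleaner: Bystander: tan dome on a blue base with brass wool inside, 69 x 69 x 68 high, at the back; origin under its centre.
- notebook: Bystander: purple notebook 210 (x) x 152 x 14 lying at the left; origin under its centre.
- pen: Bystander: blue pen, 148 long (y), 11 high, lying on the worktop; origin under its centre.
There are look-alikes about, which are no part of the job. There is more than one size of the case; the job needs the larger.

How it is judged:
By the outcome, as a careful person would: the job done as asked, in the order asked, and still so for the second after the job is handed in, with the robot touching nothing.
It also fails if it takes over 72 s, if anything falls off the work surface, if the arm or the gripper's body presses on something with over 40 N, if the wrist force passes 120 N, or if a joint passes its speed limit or range.

## Robot

A 7-joint arm with a two-finger parallel gripper is mounted at the origin on a cart in front of the work surface, level with it; the furniture and walls round the work are solid. World frame = base frame: x ahead of the robot, y to its left, z up, the work surface at z = 0. Lengths are in m, angles in rad, forces in N, time in s.
With the tool pointing down it reaches from about 0.4 to 0.875 m from the base axis. Payload 19.3 kg.
Tool frame: the origin (TCP) lies on the centre line of the jaws, within the pads' length; the fingertips stand 14 mm ahead of it and the grasp point (between the pads) lies 5 mm behind it; z points along the fingers, y is the line along which they close (so a half turn about z gives the same grasp; the last joint's range is limited). The gripper opens to 85 mm and grips with 20 to 120 N. Pads are 22 mm wide; open, the fingers measure 114 mm over their backs; the gripper's body (76 mm by 85 mm) begins 54 mm behind the grasp point. The pads swing forward as they close: fully open they stand 13 mm farther back than shut.
Start: joints at [-1.401, 0.521, -0.036, 1.599, 0.021, 1.021, -0.113], TCP at [0.148, 0.607, 0.212] pointing down, gripper open.
Joint ranges: [-2.91, 2.91], [-0.3, 2.13], [-1.5, 1.42], [0.17, 2.43], [-1.26, 4.41], [0.16, 1.93], [-2.52, 2.52]. Speed limits (rad/s): [1.89, 1.89, 2.39, 2.39, 3.01, 3.01, 3.01].

## Interface

Orientations are given as [roll, pitch, yaw] about the fixed x, y, z axes, in that order (R = Rz(yaw) Ry(pitch) Rx(roll)).
In Python, from workcell import bot, grab_frame, regions_of gives the robot as it stands. The module is installed in compiled form; this text tells all that it offers.
- The arm moves only by the tool play_rows, never from a script. Its argument "plan" is a list of rows, each a list of 3 entries, a list of its own where there are three numbers: the shift along the tool's x, y, z in units of 2.5 cm (1.0 is 2.5 cm), then the turn, a rotation vector about the tool's x, y, z in units of 0.15 rad (1.0 is 0.15 rad), then the closure, from -1 (fully open) to 1 (shut). In form: [[[tx, ty, tz], [rx, ry, rz], jaw], ...]. A call has 1 to 20 rows; each row shifts and turns the commanded pose from where the row before left it, along the tool's axes as they then stand; what a row does not reach is not made up. A row lasts 1/8 s, in which the tool goes at most 62.5 mm and 10.7 degrees, less where a joint would pass 70% of its speed; a pose out of reach is approached as far as the arm can. A call with a number of a shift or a turn outside -1 to 1 is refused whole. A call with a gripper value outside its range is refused whole. The fingers move at their own pace and stop on an object; "newtons" is the grip in N (left out, the last holds). Time passes only in rows, so rows that do not move let the fingers close. It gives the time, the measured TCP pose, the force, the opening and the grip force at its end, in the units of the state.
- bot.observe(): the state, without advancing time (a new reading comes with each control period).
- grab_frame(name): name is "side" or "top" or "wrist"; returns a dict with "pixels" (384x512x3 uint8, red, green, blue), "depth" (384x512 float32, m along the optical axis (not along the pixel's ray), 0 where there is no reading), "camera_matrix" (3x3 intrinsics, pixels), "R" (3x3) and "t" (3): a world point X has camera coordinates R X + t. Camera axes: x right, y down, z forward; pixel columns grow to the right and rows downward; lengths in m; the calibration is good to about 2 mm. A picture is of the moment at which its call begins.
- bot.job_done(): hands the job in; it is judged then, once.
Trained networks look in the newest picture that a camera, given by its name, has taken for a name from the list of things; names that differ only in an ending like _2 or _b are one class to them, and where a whole thing is asked for, a point or a joint stands for the part that bears it (a point fixed in the world has none). Each returns a list of dicts, best first, with "p" (0 to 1); they miss things now and then, are a little off and sometimes report something else, mostly with a low value. They report only what shows in the picture. A call takes as long as a camera call. They do not tell look-alikes from the thing itself.
- regions_of(thing, camera): "mask" (384x512 bool, what is visible of it) and "box" ([left, top, right, bottom] in pixels, round what is visible of it).
The state is a dict: "clock": time; "qpos": joint angles; "qd": joint speeds; "joint_efforts": joint torques, N m; "position": TCP position; "tool_rot": TCP orientation; "force": force on the tool from outside, world axes, zero at the start; "moment": the same for the moment, N m; "grip_width": finger opening in m; "finger_force": force on a finger pad.
Only numpy, scipy, OpenCV 4.12 (cv2) and the standard library are available. Lean on these libraries where they do the work, as an engineer would, in place of code of your own. Each camera call takes 0.05 s, during which the arm holds its last target. There are 200 camera calls.

## Working session

There is one attempt and no reset: what is moved stays moved. The work goes in short steps, Python scripts to look and compute and a tool call to move; the robot and the scene stay as the last step left them, time stands still between calls to the robot, and variables do not carry over. Pictures are saved under pics/ and viewed, at most 10 in all, crops included, and the job is handed in when it is done.

Besides the shell and the picture viewer there is one more tool, called after "Request:" as a command line: name --argument value ..., lists and objects as JSON in quotes. play_rows: Moves the arm, as the interface text tells. Its arguments: {"type":"object","properties":{"plan":{"type":"array"},"newtons":{"type":"number"}},"required":["plan"]}

```bash
mkdir -p pics
cat > h.py <<'E'
import numpy as np, cv2
from workcell import bot, grab_frame, regions_of
from scipy.spatial.transform import Rotation as Ro
def pts(f):
    d=f["depth"];K=f["camera_matrix"];v,u=np.mgrid[0:384,0:512]
    c=np.stack([(u-K[0,2])/K[0,0]*d,(v-K[1,2])/K[1,1]*d,d],-1)
    P=(c-f["t"])@f["R"]; P[d<=0]=np.nan; return P
def save(f,n): cv2.imwrite("pics/"+n,f["pixels"][:,:,::-1])
E
python3 - <<'E'
from h import *
o=bot.observe();print({k:np.round(v,3) for k,v in o.items()})
ims=[]
for c in("top","side"):
    f=grab_frame(c);P=pts(f);ims.append(f["pixels"]);np.save(c+"P.npy",P)
    print(c,np.round(-f["R"].T@f["t"],3))
    for t in("drawer_handle","drawer","torch","case","case_lid","multimeter","tip_cleaner","notebook","pen"):
        for r in regions_of(t,c)[:3]:
            m=r["mask"];q=P[m];q=q[~np.isnan(q[:,0])]
            if len(q): print(t,round(r["p"],2),np.round(r["box"]),"lo",np.percentile(q,2,0).round(3),"hi",np.percentile(q,98,0).round(3))
cv2.imwrite("pics/a.png",np.vstack(ims)[:,:,::-1][:, :] if 0 else cv2.resize(np.hstack(ims)[:,:,::-1],(800,300)))
cv2.imwrite("pics/top.png",ims[0][:,:,::-1]);cv2.imwrite("pics/side.png",ims[1][:,:,::-1])
E
```

```text
{'clock': np.float64(0.0), 'qpos': array([-1.401,  0.522, -0.036,  1.6  ,  0.021,  1.021, -0.113]), 'qd': array([ 0.   ,  0.   ,  0.   ,  0.   ,  0.001,  0.   , -0.001]), 'joint_efforts': array([-1.0000e-03, -9.2709e+01,  1.9800e+00, -3.6994e+01,  1.8000e-02,
        8.0000e-03, -0.0000e+00]), 'position': array([0.148, 0.607, 0.211]), 'tool_rot': array([-3.14 ,  0.   ,  2.902]), 'force': array([ 0.345, -0.783, -0.444]), 'moment': array([ 0.055,  0.025, -0.027]), 'finger_force': np.float64(0.0), 'grip_width': np.float64(0.085)}
top [0.385 0.161 1.717]
case 0.88 [264. 209. 298. 246.] lo [0.385 0.025 0.035] hi [0.506 0.136 0.052]
case 0.59 [311. 172. 366. 237.] lo [ 0.415 -0.191  0.001] hi [ 0.614 -0.04   0.214]
case_lid 0.91 [316. 174. 365. 193.] lo [ 0.575 -0.194  0.062] hi [ 0.616 -0.045  0.222]
case_lid 0.6 [264. 212. 297. 247.] lo [0.385 0.022 0.034] hi [0.506 0.137 0.052]
multimeter 0.8 [264. 145. 294. 190.] lo [0.603 0.027 0.024] hi [0.758 0.121 0.046]
tip_cleaner 0.81 [309. 126. 328. 147.] lo [ 0.76  -0.1    0.004] hi [ 0.821 -0.042  0.069]
notebook 0.57 [119. 197. 163. 254.] lo
[... 371 characters left out ...]
98  0.   ] hi [0.682 0.021 0.22 ]
case 0.65 [193. 210. 232. 242.] lo [ 0.38   0.013 -0.   ] hi [0.502 0.132 0.047]
case 0.62 [208. 197. 289. 301.] lo [ 0.412 -0.196  0.002] hi [ 0.611 -0.042  0.213]
case_lid 0.8 [193. 208. 234. 234.] lo [0.386 0.018 0.04 ] hi [0.504 0.133 0.048]
case_lid 0.74 [259. 200. 292. 282.] lo [ 0.573 -0.198  0.02 ] hi [0.651 0.005 0.22 ]
multimeter 0.59 [259. 206. 306. 226.] lo [ 0.599 -0.104  0.   ] hi [0.759 0.119 0.217]
notebook 0.8 [177. 132. 228. 160.] lo [ 0.359  0.52  -0.001] hi [0.561 0.671 0.014]
notebook 0.21 [230. 148. 264. 178.] lo [0.559 0.272 0.001] hi [0.66  0.421 0.103]
pen 0.56 [303. 292. 345. 301.] lo [ 0.655 -0.249 -0.002] hi [ 0.769 -0.226  0.012]
```

View pics/top.png

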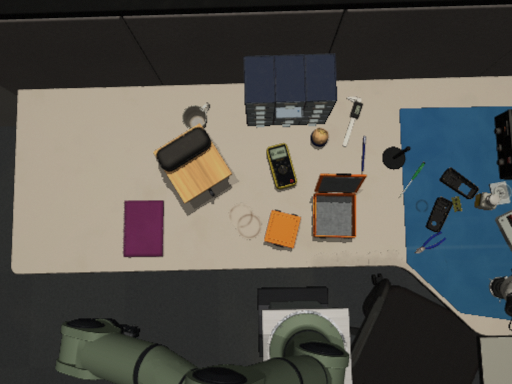

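View pics/side.png

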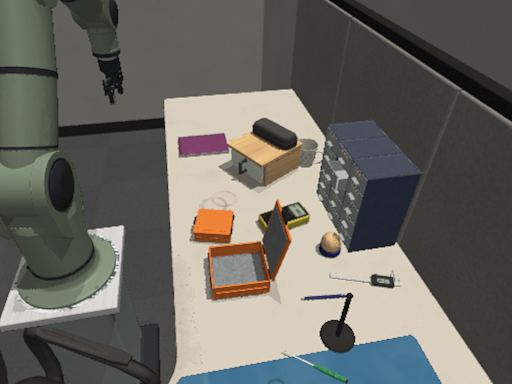

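The top view shows the unit at about (195,172) px, turned about 30°, with its white face to the lower right and a pouch on its roof. The large open case is at (335,215), with its lid standing at (340,183). The small closed orange look-alike is at (283,229).

Run:
```python
from h import *
F={c:np.load(c+"P.npy") for c in("top","side")}
def sel(c,lo,hi):
    P=F[c].reshape(-1,3);return P[np.all((P>lo)&(P<hi),1)]
for c in F:
    q=sel(c,(.45,.2,.108),(.9,.6,.122)); r=cv2.minAreaRect((q[:,:2]*1000).astype(np.float32)); print(c,"roof",len(q),np.median(q[:,2]).round(4),r,cv2.boxPoints(r).round(0).tolist())
    q=sel(c,(.38,-.25,.046),(.6,0.0,.06)); r=cv2.minAreaRect((q[:,:2]*1000).astype(np.float32)); print(c,"rim",len(q),r,cv2.boxPoints(r).round(0).tolist())
    q=sel(c,(.55,-.25,.08),(.68,0.02,.23));m=q.mean(0);n=np.linalg.svd(q-m)[2][2];print("lid",len(q),m.round(3),n.round(3),q.max(0).round(3),q.min(0).round(3))
# face
q=sel("side",(.5,.2,.02),(.75,.5,.095))
im=grab_frame("side")["pixels"];cv2.imwrite("pics/s2.png",cv2.resize(im[110:220,200:330,::-1],None,fx=6,fy=5,interpolation=cv2.INTER_CUBIC))
P=F["side"]
for v in range(150,184,4): print(v,[tuple(P[v,u].round(3)) for u in range(228,268,5)])
```

```text
top roof 1931 0.1146 ((686.5899047851562, 397.19805908203125), (222.74525451660156, 199.9727325439453), 30.99699592590332) [[540.0, 426.0], [643.0, 254.0], [834.0, 369.0], [731.0, 540.0]]
top rim 291 ((492.60589599609375, -115.04710388183594), (151.10362243652344, 168.0223388671875), 87.49403381347656) [[405.0, -187.0], [573.0, -194.0], [580.0, -43.0], [412.0, -36.0]]
lid 754 [ 0.598 -0.119  0.159] [-0.97   0.044  0.241] [ 0.62  -0.041  0.228] [ 0.576 -0.198  0.08 ]
side roof 1113 0.114 ((684.63037109375, 394.49755859375), (223.47752380371094, 206.2429656982422), 30.07958221435547) [[536.0, 428.0], [640.0, 249.0], [833.0, 361.0], [730.0, 540.0]]
side rim 511 ((493.1597900390625, -115.81482696533203), (154.53384399414062, 172.53306579589844), 87.1222152709961) [[403.0, -189.0], [575.0, -197.0], [583.0, -43.0], [411.0, -34.0]]
lid 1181 [ 0.595 -0.133  0.157] [-0.971  0.035  0.238] [ 0.618 -0.043  0.224] [ 0.574 -0.202  0.08 ]
150 [(np.float64(0.563), np.float64(0.529), np.float64(0.01)), (np.float64(0.563), np.float64(0.388), np.float64(0.101)), (np.float64(0.578), np.float64(0.363), n
[... 3419 characters left out ...]
at64(0.611), np.float64(0.332), np.float64(0.001)), (np.float64(0.626), np.float64(0.307), np.float64(0.018)), (np.float64(0.639), np.float64(0.281), np.float64(0.037)), (np.float64(0.66), np.float64(0.285), np.float64(0.03))]
182 [(np.float64(0.531), np.float64(0.319), np.float64(0.003)), (np.float64(0.55), np.float64(0.321), np.float64(-0.001)), (np.float64(0.569), np.float64(0.319), np.float64(-0.003)), (np.float64(0.588), np.float64(0.314), np.float64(-0.001)), (np.float64(0.607), np.float64(0.308), np.float64(0.001)), (np.float64(0.625), np.float64(0.3), np.float64(0.005)), (np.float64(0.645), np.float64(0.302), np.float64(0.0)), (np.float64(0.66), np.float64(0.284), np.float64(0.011))]
```

View pics/s2.png

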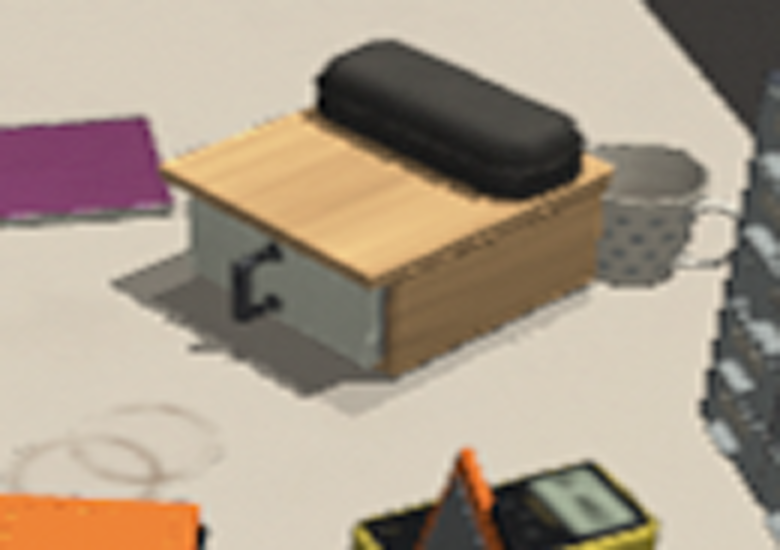

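The crop shows the handle at about (250,285) of the crop, under the roof overhang. The drawer is nearly shut, about 11 mm out. The unit's yaw is about 30.3°.

```bash
cat >> h.py <<'E'
def tool(z,y):
    z=np.array(z,float);z/=np.linalg.norm(z);y=np.array(y,float);y-=z*(y@z);y/=np.linalg.norm(y)
    return np.stack([np.cross(y,z),y,z],1)
def unit_rot(T,yaw=30.3,sg=1):
    a,t=np.radians(yaw),np.radians(T)
    return tool([np.sin(t)*np.cos(a),np.sin(t)*np.sin(a),-np.cos(t)],[-sg*np.sin(a),sg*np.cos(a),0])
def go(p=None,R=None):
    """turn first, then shift in the turned tool axes; totals in units of the rows"""
    o=bot.observe();R0=Ro.from_euler("xyz",o["tool_rot"]).as_matrix()
    if R is None:R=R0
    w=Ro.from_matrix(R0.T@R).as_rotvec()/.15
    print("now",o["position"].round(4),o["tool_rot"].round(3),"t",o["clock"],"F",o["force"].round(1),"w",round(float(o["grip_width"]),4))
    print("turn total",w.round(3))
    if p is not None: print("shift total after turn",(R.T@(np.array(p)-o["position"])/.025).round(3),"before turn",(R0.T@(np.array(p)-o["position"])/.025).round(3))
E
python3 -c "
from h import *
for s in(1,-1):
    R=unit_rot(40,sg=s); print(s); go(np.array([.578,.332,.054])-.095*R[:,2],R)"
```

```text
1
now [0.1485 0.6071 0.2116] [-3.142 -0.     2.902] t 1.05 F [-0.1 -0.1 -0.2] w 0.0852
turn total [-1.788 -4.419 -4.911]
shift total after turn [ -3.06  -18.169   6.996] before turn [-17.548  -8.305   3.393]
-1
now [0.1485 0.6071 0.2116] [-3.142 -0.     2.902] t 1.05 F [-0.1 -0.1 -0.2] w 0.0852
turn total [-5.469  2.212 15.026]
shift total after turn [ 3.06  18.169  6.996] before turn [-17.548  -8.305   3.393]
```

Request:
play_rows --plan '[[[-0.975, -0.46, 0.19], [0, 0, 0], -1], [[-0.975, -0.46, 0.19], [0, 0, 0], -1], [[-0.975, -0.46, 0.19], [0, 0, 0], -1], [[-0.975, -0.46, 0.19], [0, 0, 0], -1], [[-0.975, -0.46, 0.19], [0, 0, 0], -1], [[-0.975, -0.46, 0.19], [0, 0, 0], -1], [[-0.975, -0.46, 0.19], [0, 0, 0], -1], [[-0.975, -0.46, 0.19], [0, 0, 0], -1], [[-0.975, -0.46, 0.19], [0, 0, 0], -1], [[-0.975, -0.46, 0.19], [0, 0, 0], -1], [[-0.975, -0.46, 0.19], [0, 0, 0], -1], [[-0.975, -0.46, 0.19], [0, 0, 0], -1], [[-0.975, -0.46, 0.19], [0, 0, 0], -1], [[-0.975, -0.46, 0.19], [0, 0, 0], -1], [[-0.975, -0.46, 0.19], [0, 0, 0], -1], [[-0.975, -0.46, 0.19], [0, 0, 0], -1], [[-0.975, -0.46, 0.19], [0, 0, 0], -1], [[-0.975, -0.46, 0.19], [0, 0, 0], -1]]'

```text
clock: 3.3
position: [0.5262, 0.3012, 0.126]
tool_rot: [3.142, 0.0, 2.902]
force: [1.4, 0.5, 0.0]
grip_width: 0.0858
finger_force: 0.0
```

Request:
play_rows --plan '[[[0, 0, 0], [-0.3, -0.74, -0.82], -1], [[0, 0, 0], [-0.3, -0.74, -0.82], -1], [[0, 0, 0], [-0.3, -0.74, -0.82], -1], [[0, 0, 0], [-0.3, -0.74, -0.82], -1], [[0, 0, 0], [-0.3, -0.74, -0.82], -1], [[0, 0, 0], [-0.3, -0.74, -0.82], -1], [[0, 0, 0], [0, 0, 0], -1]]'

```text
clock: 4.18
position: [0.5399, 0.2804, 0.1263]
tool_rot: [3.134, 0.475, -2.92]
force: [-0.4, 0.5, 0.5]
grip_width: 0.0853
finger_force: 0.0
```

Run:
```python
from h import *
R=unit_rot(40); f=grab_frame("wrist");save(f,"w1.png");P=pts(f)
go(np.array([.578,.332,.054])+.005*R[:,2],R)
a=np.radians(30.3);U=np.array([[np.cos(a),np.sin(a),0],[-np.sin(a),np.cos(a),0],[0,0,1]])
Q=(P-np.array([.59,.339,0]))@U.T; q=Q.reshape(-1,3)
fa=q[(abs(q[:,1])<.08)&(q[:,2]>.02)&(q[:,2]<.095)&(abs(q[:,0]-.015)<.012)]
print("face",len(fa),np.median(fa,0),np.polyfit(fa[:,1],fa[:,0],1))
hb=q[(abs(q[:,1])<.03)&(q[:,2]>.03)&(q[:,2]<.078)&(q[:,0]>-.04)&(q[:,0]<-.002)]
print("bar",len(hb),np.percentile(hb,[2,50,98],0).round(4))
rf=q[(abs(q[:,1])<.09)&(q[:,2]>.111)&(q[:,2]<.12)&(q[:,0]<.1)]
if len(rf): print("roof front x",np.percentile(rf[:,0],[.5,2,5]))
for r in regions_of("drawer_handle","wrist")[:2]: print(r["p"],r["box"])
```

```text
now [0.54   0.2808 0.1264] [ 3.133  0.474 -2.921] t 4.225 F [0.  0.2 0.2] w 0.0856
turn total [-1.081 -1.474 -1.724]
shift total after turn [0.064 1.002 3.929] before turn [-0.436  1.674  3.667]
face 9249 [0.015997   0.00989267 0.06226995] [-0.01298342  0.01644025]
bar 556 [[-0.0192 -0.0068  0.0313]
 [-0.0176 -0.0003  0.057 ]
 [-0.013   0.0054  0.0777]]
roof front x [0.00184393 0.0025983  0.00347048]
0.69 [225.3, 178.9, 422.0, 271.1]
```

View pics/w1.png

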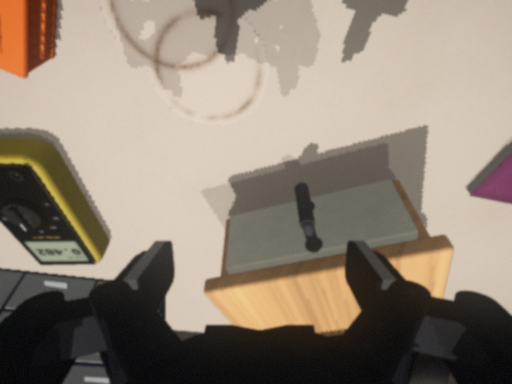

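The wrist view shows the handle bar at (308,218) between the fingers' lines, and the roof edge at (330,265). The turn fell short, so I'll finish it more slowly.

Request:
play_rows --plan '[[[0, 0, 0], [-0.14, -0.19, -0.22], -1], [[0, 0, 0], [-0.14, -0.19, -0.22], -1], [[0, 0, 0], [-0.14, -0.19, -0.22], -1], [[0, 0, 0], [-0.14, -0.19, -0.22], -1], [[0, 0, 0], [-0.14, -0.19, -0.22], -1], [[0, 0, 0], [-0.14, -0.19, -0.22], -1], [[0, 0, 0], [-0.14, -0.19, -0.22], -1], [[0, 0, 0], [-0.1, -0.1, -0.2], -1]]'

```text
clock: 5.28
position: [0.5409, 0.2786, 0.1259]
tool_rot: [-3.136, 0.679, -2.626]
force: [0.6, -2.0, -0.3]
grip_width: 0.0855
finger_force: 0.0
```

Run:
```python
from h import *
R=unit_rot(40,30.8); print(bot.observe()["qpos"].round(2))
go(np.array([.580,.3325,.054])+.005*R[:,2],R)
```

```text
[-0.24  0.5  -0.46  2.3   2.43  0.4  -0.87]
now [0.5409 0.2786 0.1259] [-3.136  0.679 -2.626] t 5.275 F [ 0.6 -2.  -0.3] w 0.0855
turn total [-0.132 -0.13  -0.114]
shift total after turn [-0.026  1.052  3.977] before turn [-0.085  1.132  3.955]
```

Request:
play_rows --plan '[[[0, 0.35, 0], [-0.04, -0.04, -0.04], -1], [[0, 0.35, 0], [-0.04, -0.04, -0.04], -1], [[0, 0.35, 0], [-0.04, -0.04, -0.04], -1], [[0, 0, 0.4], [0, 0, 0], -1], [[0, 0, 0.4], [0, 0, 0], -1], [[0, 0, 0.4], [0, 0, 0], -1], [[0, 0, 0.4], [0, 0, 0], -1], [[0, 0, 0.4], [0, 0, 0], -1], [[0, 0, 0.4], [0, 0, 0], -1], [[0, 0, 0], [0, 0, 0], -1]]'

```text
clock: 6.52
position: [0.5605, 0.3221, 0.0793]
tool_rot: [-3.141, 0.696, -2.602]
force: [-0.1, 0.3, 0.7]
grip_width: 0.0856
finger_force: 0.0
```

Run:
```python
from h import *
R=unit_rot(40,30.8); print(bot.observe()["qpos"].round(2))
go(np.array([.580,.3325,.054])+.005*R[:,2],R)
```

```text
[-0.28  0.65 -0.48  2.23  2.49  0.51 -0.89]
now [0.5605 0.3221 0.0793] [-3.141  0.696 -2.602] t 6.525 F [-0.1  0.3  0.7] w 0.0856
turn total [ 0.002 -0.012  0.01 ]
shift total after turn [-0.028 -0.041  1.545] before turn [-0.03  -0.042  1.544]
```

Request:
play_rows --plan '[[[-0.01, -0.01, 0.31], [0, 0, 0], -1], [[-0.01, -0.01, 0.31], [0, 0, 0], -1], [[-0.01, -0.01, 0.31], [0, 0, 0], -1], [[0, -0.01, 0.31], [0, 0, 0], -1], [[0, 0, 0.3], [0, 0, 0], -1], [[0, 0, 0], [0, 0, 0], 1], [[0, 0, 0], [0, 0, 0], 1], [[0, 0, 0], [0, 0, 0], 1], [[0, 0, 0], [0, 0, 0], 1], [[0, 0, 0], [0, 0, 0], 1], [[0, 0, 0], [0, 0, 0], 1], [[0, 0, 0], [0, 0, 0], 1], [[0, 0, 0], [0, 0, 0], 1]]' --newtons 50

```text
clock: 8.15
position: [0.583, 0.3338, 0.0512]
tool_rot: [-3.14, 0.698, -2.602]
force: [1.3, -5.0, 5.7]
grip_width: 0.0065
finger_force: 46.3
```

Request:
play_rows --plan '[[[0.15, 0, -0.13], [0, 0, 0], 1], [[0.23, 0, -0.19], [0, 0, 0], 1], [[0.23, 0, -0.19], [0, 0, 0], 1], [[0.23, 0, -0.19], [0, 0, 0], 1], [[0.23, 0, -0.19], [0, 0, 0], 1]]'

```text
clock: 8.78
position: [0.5532, 0.3159, 0.0512]
tool_rot: [-3.14, 0.698, -2.602]
force: [3.8, -3.0, 3.1]
grip_width: 0.006
finger_force: 44.9
```

Run:
```python
from h import *
o=bot.observe();print({k:np.round(o[k],3) for k in("position","tool_rot","force","grip_width","finger_force","qpos")})
f=grab_frame("wrist");save(f,"w2.png")
```

```text
{'position': array([0.553, 0.316, 0.051]), 'tool_rot': array([-3.14 ,  0.698, -2.602]), 'force': array([ 3.832, -2.959,  3.069]), 'grip_width': np.float64(0.006), 'finger_force': np.float64(44.865), 'qpos': array([-0.253,  0.723, -0.51 ,  2.259,  2.544,  0.597, -0.924])}
```

View pics/w2.png

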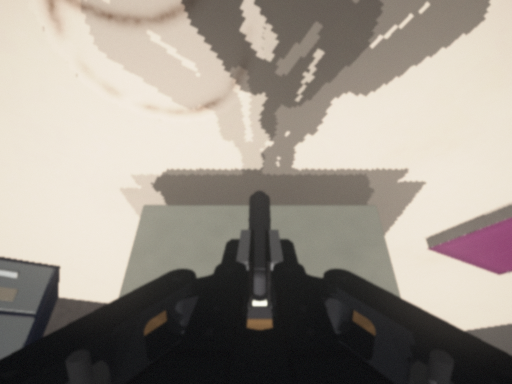

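The bar sits between the pads at (260,260), and the drawer is following.

Request:
play_rows --plan '[[[0.31, 0, -0.26], [0, 0, 0], 1], [[0.31, 0, -0.26], [0, 0, 0], 1], [[0.31, 0, -0.26], [0, 0, 0], 1], [[0.31, 0, -0.26], [0, 0, 0], 1], [[0.31, 0, -0.26], [0, 0, 0], 1], [[0.31, 0, -0.26], [0, 0, 0], 1]]'

```text
clock: 9.57
position: [0.501, 0.2847, 0.0512]
tool_rot: [-3.14, 0.698, -2.602]
force: [4.8, -4.8, 2.1]
grip_width: 0.0058
finger_force: 45.2
```

```bash
python3 -c "
from h import *
print(bot.observe()['qpos'].round(3)); go()"
```

```text
[-0.219  0.709 -0.567  2.404  2.584  0.716 -0.99 ]
now [0.501  0.2847 0.0512] [-3.14   0.698 -2.602] t 9.575 F [ 4.8 -4.8  2.1] w 0.0058
turn total [0. 0. 0.]
```

Request:
play_rows --plan '[[[0, 0, 0], [0, 0.35, 0], 1], [[0, 0, 0], [0, 0.35, 0], 1], [[0.17, 0, -0.11], [0, 0.35, 0], 1], [[0.26, 0, -0.16], [0, 0.35, 0], 1], [[0.27, 0, -0.14], [0, 0.35, 0], 1], [[0.27, 0, -0.13], [0, 0.35, 0], 1]]'

```text
clock: 10.32
position: [0.4787, 0.2714, 0.0508]
tool_rot: [-3.136, 0.397, -2.6]
force: [-0.4, -0.2, -0.3]
grip_width: -0.0
finger_force: 0.0
```

```bash
python3 -c "
from h import *
print(bot.observe()['qpos'].round(3)); go()"
```

```text
[-0.475  0.558 -0.226  2.258  1.927  0.175 -0.431]
now [0.4787 0.2714 0.0508] [-3.136  0.397 -2.6  ] t 10.325 F [-0.4 -0.2 -0.3] w -0.0
turn total [0. 0. 0.]
```

Request:
play_rows --plan '[[[0.2, 0, -0.6], [0, 0, 0], -1], [[0, 0, -0.8], [0, 0, 0], -1], [[0, 0, -0.8], [0, 0, 0], -1], [[0, 0, -0.8], [0, 0, 0], -1], [[0, 0, -0.8], [0, 0, 0], -1], [[0, 0, 0], [0, 0.3, 0], -1], [[0, 0, 0], [0, 0.3, 0], -1], [[0, 0, 0], [0, 0.3, 0], -1], [[0, 0, 0], [0, 0.3, 0], -1], [[0, 0, 0], [0, 0.3, 0], -1], [[0, 0, 0], [0, 0.3, 0], -1], [[0, 0, 0], [0, 0, 0], -1]]'

```text
clock: 11.82
position: [0.4436, 0.2501, 0.1359]
tool_rot: [-3.137, 0.128, -2.603]
force: [-0.8, -0.1, 0.6]
grip_width: 0.0853
finger_force: 0.0
```

```bash
cat >> h.py <<'E'
def inunit(P,o=(.59,.339,0),yaw=30.8):
    a=np.radians(yaw);U=np.array([[np.cos(a),np.sin(a),0],[-np.sin(a),np.cos(a),0],[0,0,1]]);return (P-np.array(o))@U.T
def drawer_meas(f):
    q=inunit(pts(f)).reshape(-1,3)
    fa=q[(abs(q[:,1])<.08)&(q[:,2]>.0835)&(q[:,2]<.09)&(q[:,0]<.0)&(q[:,0]>-.2)]
    print("face top x",len(fa),np.percentile(fa[:,0],[1,5,50,95,99]).round(4)) if len(fa)>5 else 0
    hb=q[(abs(q[:,1])<.02)&(q[:,2]>.035)&(q[:,2]<.075)&(q[:,0]>-.22)&(q[:,0]<-.05)]
    if len(hb)>5: print("bar?",len(hb),np.percentile(hb,[1,10,50,90],0).round(4).tolist())
E
python3 - <<'E'
from h import *
print(bot.observe()['qpos'].round(3)); go(R=unit_rot(10,30.8))
for c in("side","top","wrist"): f=grab_frame(c);print(c);drawer_meas(f)
save(f,"w3.png")
E
```

```text
[-0.091  0.463 -0.706  2.059  0.542  0.661  0.963]
now [0.4436 0.2501 0.1359] [-3.137  0.128 -2.603] t 11.825 F [-0.8 -0.1  0.6] w 0.0853
turn total [-0.031 -0.307  0.008]
side
face top x 73 [-0.0965 -0.0771 -0.0717 -0.0662 -0.0649]
bar? 78 [[-0.111, -0.0181, 0.036], [-0.1085, -0.0138, 0.0386], [-0.0763, -0.0041, 0.0534], [-0.0733, 0.0073, 0.0696]]
top
face top x 102 [-0.1015 -0.0812 -0.0684 -0.0631 -0.0619]
bar? 12 [[-0.1003, -0.0182, 0.0364], [-0.077, -0.0155, 0.0369], [-0.0734, -0.0059, 0.0561], [-0.0728, 0.013, 0.0713]]
wrist
face top x 1997 [-0.0744 -0.0733 -0.0687 -0.0625 -0.0617]
bar? 1055 [[-0.1078, -0.0196, 0.0356], [-0.1069, -0.0159, 0.0406], [-0.0731, 0.0006, 0.0575], [-0.0723, 0.0159, 0.0717]]
```

View pics/w3.png

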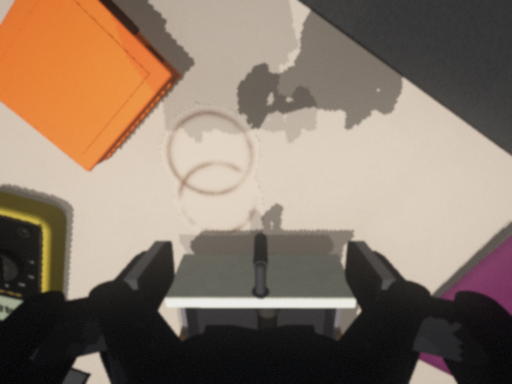

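Run:
```python
from h import *
R=Ro.from_euler("xyz",bot.observe()["tool_rot"]).as_matrix()
go(np.array([.5024,.2868,.052])+.005*R[:,2])
```

```text
now [0.4431 0.2495 0.136 ] [-3.136  0.129 -2.603] t 11.975 F [ 0.5 -0.3  0.2] w 0.086
turn total [0. 0. 0.]
shift total after turn [-2.347  0.085  3.89 ] before turn [-2.347  0.085  3.89 ]
```

Request:
play_rows --plan '[[[-0.39, 0.01, 0.2], [0, 0, 0], -1], [[-0.39, 0.02, 0.2], [0, 0, 0], -1], [[-0.39, 0.02, 0.2], [0, 0, 0], -1], [[-0.39, 0.02, 0.2], [0, 0, 0], -1], [[-0.39, 0.02, 0.5], [0, 0, 0], -1], [[-0.39, 0, 0.6], [0, 0, 0], -1], [[0, 0, 0.7], [0, 0, 0], -1], [[0, 0, 0.7], [0, 0, 0], -1], [[0, 0, 0.6], [0, 0, 0], -1], [[0, 0, 0], [0, 0, 0], -1], [[0, 0, 0], [0, 0, 0], 1], [[0, 0, 0], [0, 0, 0], 1], [[0, 0, 0], [0, 0, 0], 1], [[0, 0, 0], [0, 0, 0], 1], [[0, 0, 0], [0, 0, 0], 1], [[0, 0, 0], [0, 0, 0], 1], [[0, 0, 0], [0, 0, 0], 1]]' --newtons 70

```text
clock: 14.1
position: [0.5041, 0.2863, 0.0474]
tool_rot: [-3.134, 0.129, -2.604]
force: [2.0, -5.2, 7.1]
grip_width: 0.0095
finger_force: 68.5
```

Request:
play_rows --plan '[[[0.2, 0, -0.03], [0, 0, 0], 1], [[0.3, 0, -0.04], [0, 0, 0], 1], [[0.3, 0, -0.04], [0, 0, 0], 1], [[0.3, 0, -0.04], [0, 0, 0], 1], [[0.3, 0, -0.04], [0, 0, 0], 1], [[0.3, 0, -0.04], [0, 0, 0], 1], [[0.3, 0, -0.04], [0, 0, 0], 1], [[0.3, 0, -0.04], [0, 0, 0], 1], [[0.3, 0, -0.04], [0, 0, 0], 1], [[0.3, 0, -0.04], [0, 0, 0], 1], [[0.2, 0, -0.03], [0, 0, 0], 1], [[0.1, 0, -0.01], [0, 0, 0], 1]]'

```text
clock: 15.6
position: [0.4368, 0.2461, 0.0478]
tool_rot: [-3.136, 0.132, -2.605]
force: [37.7, 8.9, -37.5]
grip_width: 0.0087
finger_force: 67.7
```

Run:
```python
from h import *
print(bot.observe()['qpos'].round(3)); go()
for c in("wrist","side","top"): f=grab_frame(c);print(c);drawer_meas(f)
```

```text
[-0.236  0.587 -0.531  2.142  0.759  0.456  0.751]
now [0.4368 0.2461 0.0478] [-3.136  0.132 -2.605] t 15.6 F [ 37.7   8.9 -37.5] w 0.0087
turn total [0. 0. 0.]
wrist
face top x 1454 [-0.1947 -0.1942 -0.149  -0.1413 -0.1399]
bar? 830 [[-0.1927, -0.0161, 0.0357], [-0.1919, -0.0068, 0.0409], [-0.1851, -0.0009, 0.0627], [-0.1834, 0.0047, 0.0735]]
side
face top x 48 [-0.1959 -0.1942 -0.15   -0.1435 -0.142 ]
bar? 165 [[-0.1936, -0.0177, 0.0353], [-0.1853, -0.0119, 0.0376], [-0.1131, -0.0016, 0.0464], [-0.0612, 0.0092, 0.0666]]
top
face top x 44 [-0.1517 -0.1507 -0.1452 -0.1404 -0.1397]
bar? 116 [[-0.1147, -0.006, 0.0364], [-0.1096, -0.0028, 0.0403], [-0.0851, 0.0066, 0.047], [-0.0576, 0.0164, 0.0536]]
```

The drawer reached its stop: it travelled 79 mm more and the force rose. I'll release and lift.

Request:
play_rows --plan '[[[-0.08, 0, 0], [0, 0, 0], 1], [[0, 0, 0], [0, 0, 0], -1], [[0, 0, 0], [0, 0, 0], -1], [[0, 0, 0], [0, 0, 0], -1], [[0, 0, 0], [0, 0, 0], -1], [[0, 0, 0], [0, 0, 0], -1], [[0, 0, -0.4], [0, 0.2, 0], -1], [[0, 0, -0.8], [0, 0.2, 0], -1], [[0, 0, -0.9], [0, 0.2, 0], -1], [[0, 0, -0.9], [0, 0.2, 0], -1], [[0, 0, -0.9], [0, 0, 0], -1], [[0, 0, -0.9], [0, 0, 0], -1], [[0, 0, -0.7], [0, 0, 0], -1], [[0, 0, 0], [0, 0, 0], -1]]'

```text
clock: 17.5
position: [0.4304, 0.2446, 0.1857]
tool_rot: [-3.136, 0.01, -2.604]
force: [-0.1, -0.2, -1.0]
grip_width: 0.0853
finger_force: 0.0
```

Run:
```python
from h import *
print(bot.observe()['qpos'].round(3))
for c in("wrist","side","top"):
    f=grab_frame(c);print(c);drawer_meas(f);P=pts(f);Q=inunit(P)
    for r in regions_of("torch",c)[:2]:
        q=Q[r["mask"]];q=q[~np.isnan(q[:,0])];print("torch",r["p"],r["box"],np.percentile(q,[3,50,97],0).round(4).tolist())
    # black/yellow raised things inside the tray
    q=Q.reshape(-1,3);m=(abs(q[:,1])<.07)&(q[:,0]>-.135)&(q[:,0]<0.0)&(q[:,2]>.035)&(q[:,2]<.058);q=q[m]
    if len(q)>10: print("raised",len(q),np.percentile(q,[3,50,97],0).round(4).tolist(), cv2.minAreaRect((q[:,:2]*1000).astype(np.float32)))
    if c=="top": cv2.imwrite("pics/t2.png",cv2.resize(f["pixels"][110:250,140:380,::-1],None,fx=3.3,fy=3.3,interpolation=cv2.INTER_CUBIC))
go((np.array([.59,.339,.16])-.072*np.array([.859,.512,0])),unit_rot(0,30.8))
```

```text
[-0.039  0.435 -0.78   1.943  0.396  0.91   1.088]
wrist
face top x 1981 [-0.1594 -0.1506 -0.1454 -0.1393 -0.1388]
bar? 1567 [[-0.1849, -0.0186, 0.0356], [-0.1508, -0.0076, 0.0408], [-0.1019, 0.0052, 0.0476], [-0.061, 0.0162, 0.0623]]
torch 0.69 [258.4, 235.0, 278.9, 326.7] [[-0.1138, -0.0052, 0.037], [-0.0677, 0.0066, 0.0464], [-0.0052, 0.0179, 0.0511]]
torch 0.37 [169.7, 176.3, 349.7, 333.3] [[-0.1514, -0.0801, 0.0198], [-0.0804, -0.0085, 0.0219], [0.018, 0.0784, 0.0862]]
raised 1761 [[-0.1138, -0.0052, 0.0385], [-0.0665, 0.0067, 0.0464], [-0.0051, 0.0184, 0.0511]] ((-57.51003646850586, 6.8368964195251465), (114.7899169921875, 28.209625244140625), 0.5670989751815796)
side
face top x 72 [-0.1662 -0.1542 -0.1492 -0.1417 -0.141 ]
bar? 162 [[-0.1872, -0.0177, 0.0353], [-0.1828, -0.0094, 0.0374], [-0.1134, -0.0018, 0.0466], [-0.0632, 0.0119, 0.0629]]
torch 0.49 [217.3, 169.7, 243.5, 186.5] [[-0.1083, -0.006, 0.0213], [-0.063, 0.0009, 0.044], [-0.0116, 0.0394, 0.0511]]
raised 135 [[-0.1093, -0.0056, 0.0357], [-0.0621, 0.0015, 0.0446], [-0.008, 0.0129, 0.0511]] ((-57.659149169921875, 5.251668930053711), (111.37442016601562, 23.369029998779297), 2.8133883476257324)
top
bar? 15 [[-0.0721, -0.0019, 0.0413], [-0.0606, 0.0032, 0.0418], [-0.0554, 0.0126, 0.0449], [-0.0515, 0.0172, 0.0498]]
torch 0.62 [208.1, 191.2, 218.0, 206.1] [[-0.0556, -0.0035, 0.0202], [-0.0281, 0.0088, 0.0441], [-0.004, 0.0213, 0.0525]]
raised 95 [[-0.0589, -0.0026, 0.0374], [-0.0297, 0.008, 0.0453], [-0.0018, 0.0182, 0.053]] ((-27.53297233581543, -0.02799224853515625), (59.49399185180664, 78.25753021240234), 33.5321044921875)
now [0.4296 0.2442 0.1843] [-3.136  0.007 -2.604] t 17.8 F [-0.4  0.1  0.2] w 0.0853
turn total [-0.036  0.048  0.001]
shift total after turn [-4.571 -0.029  0.971] before turn [-4.564 -0.024  1.004]
```

View pics/t2.png

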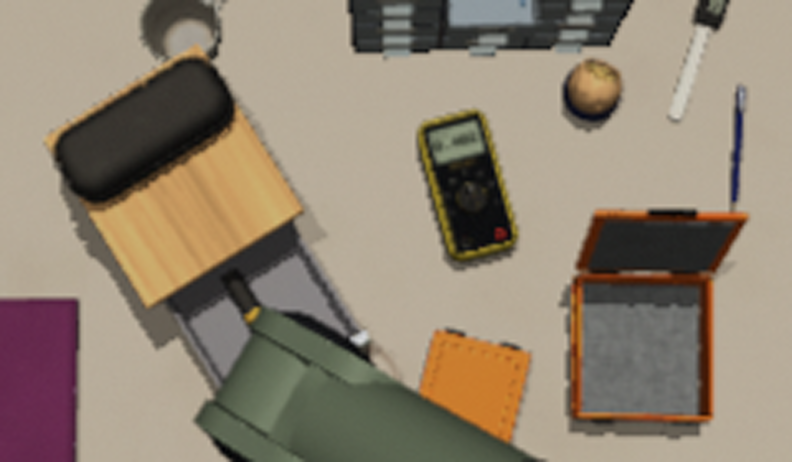

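The top view shows the drawer out with the torch in it, its visible yellow ring at (252,312). The torch slid back in the tray, so its rear end is about level with the roof edge. I'll grasp it, lift it a little, move it forward, then lift it fully.

```bash
python3 -c "
from h import *
go([.5316,.312,.095],unit_rot(0,30.8))"
```

```text
now [0.4296 0.2442 0.1843] [-3.136  0.007 -2.604] t 17.8 F [-0.4  0.1  0.2] w 0.0853
turn total [-0.036  0.048  0.001]
shift total after turn [-4.892  0.239  3.571] before turn [-4.866  0.258  3.605]
```

Request:
play_rows --plan '[[[-0.7, 0.03, 0.2], [-0.02, 0.02, 0], -1], [[-0.7, 0.04, 0.2], [-0.02, 0.03, 0], -1], [[-0.7, 0.04, 0.2], [0, 0, 0], -1], [[-0.7, 0.04, 0.3], [0, 0, 0], -1], [[-0.7, 0.03, 0.3], [0, 0, 0], -1], [[-0.7, 0.03, 0.4], [0, 0, 0], -1], [[-0.69, 0.03, 0.5], [0, 0, 0], -1], [[0, 0, 0.7], [0, 0, 0], -1], [[0, 0, 0.7], [0, 0, 0], -1], [[0, 0, 0], [0, 0, 0], -1]]'

```text
clock: 19.05
position: [0.5308, 0.3114, 0.0961]
tool_rot: [3.141, -0.002, -2.604]
force: [-0.3, 0.3, 0.5]
grip_width: 0.0855
finger_force: 0.0
```

```bash
python3 -c "
from h import *
print(bot.observe()['qpos'].round(3))
go([.5316,.312,.039],unit_rot(0,30.8))
f=grab_frame('wrist');Q=inunit(pts(f))
for r in regions_of('torch','wrist')[:1]:
    q=Q[r['mask']];q=q[~np.isnan(q[:,0])];print(r['p'],np.percentile(q,[3,50,97],0).round(4).tolist())
drawer_meas(f)"
```

```text
[-0.188  0.727 -0.665  1.695  0.543  0.915  1.036]
now [0.5308 0.3114 0.0961] [ 3.141e+00 -2.000e-03 -2.604e+00] t 19.05 F [-0.3  0.3  0.5] w 0.0855
turn total [ 0.002 -0.013  0.002]
shift total after turn [-0.039  0.006  2.285] before turn [-0.044  0.005  2.285]
0.79 [[-0.113, -0.0054, 0.039], [-0.0664, 0.0064, 0.0465], [-0.0045, 0.0183, 0.051]]
face top x 6384 [-0.1516 -0.1501 -0.1447 -0.1393 -0.1388]
bar? 3216 [[-0.1754, -0.0168, 0.0379], [-0.1367, -0.0047, 0.0427], [-0.0931, 0.0056, 0.0476], [-0.059, 0.0164, 0.0593]]
```

Request:
play_rows --plan '[[[-0.02, 0, 0.5], [0, 0, 0], -1], [[-0.02, 0, 0.5], [0, 0, 0], -1], [[0, 0, 0.5], [0, 0, 0], -1], [[0, 0, 0.5], [0, 0, 0], -1], [[0, 0, 0.28], [0, 0, 0], -1], [[0, 0, 0], [0, 0, 0], 1], [[0, 0, 0], [0, 0, 0], 1], [[0, 0, 0], [0, 0, 0], 1], [[0, 0, 0], [0, 0, 0], 1], [[0, 0, 0], [0, 0, 0], 1], [[0, 0, 0], [0, 0, 0], 1], [[0, 0, 0], [0, 0, 0], 1]]' --newtons 40

```text
clock: 20.65
position: [0.5328, 0.3127, 0.0407]
tool_rot: [3.141, 0.001, -2.604]
force: [-0.7, 0.6, 0.1]
grip_width: 0.0002
finger_force: 0.0
```

Run:
```python
from h import *
go()
f=grab_frame("wrist");save(f,"w4.png");Q=inunit(pts(f))
for r in regions_of('torch','wrist')[:2]:
    q=Q[r['mask']];q=q[~np.isnan(q[:,0])];print(r['p'],r["box"],np.percentile(q,[3,50,97],0).round(4).tolist())
```

```text
now [0.5328 0.3127 0.0407] [ 3.141e+00  1.000e-03 -2.604e+00] t 20.65 F [-0.7  0.6  0.1] w 0.0002
turn total [0. 0. 0.]
0.64 [234.1, 141.0, 287.1, 329.6] [[-0.1139, -0.0062, 0.0373], [-0.0931, 0.0066, 0.047], [-0.0097, 0.0193, 0.0514]]
```

View pics/w4.png

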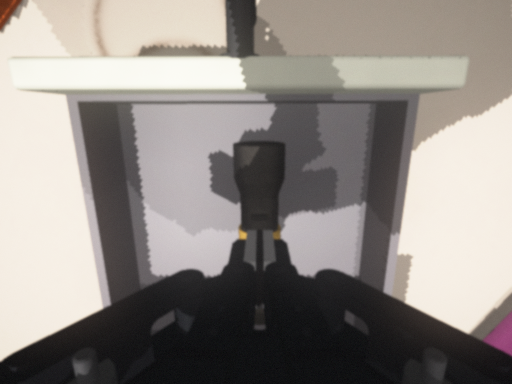

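The picture shows the closed fingertips at (260,245), over the torch's yellow ring. They closed on top of it, not around it.

Run:
```python
from h import *
f=grab_frame("wrist");Q=inunit(pts(f))
for v in range(215,320,8): print(v,[tuple((Q[v,u]*1000).round(0).astype(int).tolist()) if Q[v,u,0]==Q[v,u,0] else None for u in (240,248,254,260,266,272,280)])
print(inunit(bot.observe()["position"]))
```

```text
215 [(-65, -6, 21), (-74, 0, 46), (-75, 4, 50), (-75, 7, 50), (-76, 10, 51), (-73, 14, 44), (-65, 21, 22)]
223 [(-59, -6, 21), (-69, 0, 45), (-69, 4, 46), (-70, 7, 48), (-70, 11, 48), (-69, 14, 45), (-59, 21, 21)]
231 [(-63, -5, 43), (-72, 1, 65), (-72, 4, 66), (-72, 7, 65), (-72, 10, 65), (-73, 13, 66), (-61, 19, 40)]
239 [(-57, -5, 41), (-72, 1, 75), (-72, 4, 75), (-72, 7, 76), (-72, 10, 75), (-72, 13, 76), (-56, 19, 40)]
247 [(-68, -2, 76), (-72, 2, 84), (-73, 4, 85), (-72, 7, 84), (-72, 10, 85), (-72, 13, 83), (-68, 17, 75)]
255 [(-68, -2, 84), (-72, 2, 91), (-73, 5, 92), (-72, 7, 91), (-72, 10, 91), (-73, 12, 93), (-68, 16, 83)]
263 [(-74, -1, 103), (-74, 2, 101), (-72, 5, 98), (-71, 7, 97), (-71, 9, 97), (-74, 12, 101), (-75, 15, 103)]
271 [(-73, 0, 107), (-73, 3, 106), (-73, 5, 106), (-67, 7, 96), (-73, 9, 106), (-74, 11, 108), (-74, 14, 107)]
279 [(-73, 0, 111), (-73, 3, 112), (-70, 5, 107), (-64, 7, 98), (-72, 9, 110), (-73, 11, 111), (-73, 14, 112)]
287 [(-72, 0, 115), (-73, 3, 116), (-67, 5, 108), (-62, 7, 99), (-67, 9, 108), (-74, 11, 117), (-73, 14, 116)]
295 [(-78, 1, 129), (-75, 3, 124), (-63, 5, 107), (-57, 7, 97), (-63, 9, 107), None, (-78, 13, 128)]
303 [(-79, 1, 133), (-72, 3, 124), (-61, 5, 108), (-53, 7, 97), (-61, 9, 108), (-73, 11, 125), (-79, 13, 133)]
311 [(-79, 2, 136), (-69, 3, 124), (-57, 5, 108), (-11, 7, 48), (-57, 9, 108), (-71, 11, 126), (-78, 12, 135)]
319 [(-78, 2, 138), (-66, 3, 124), (-53, 5, 107), (-4, 7, 46), (-53, 9, 108), (-68, 11, 126), (-78, 12, 138)]
[-0.06258448  0.00669604  0.04062565]
```

The pads' visible tips are at z about 60 mm although the TCP reads 41 mm, so the tips stand about 33 mm farther back than stated. I'll reopen and go lower, watching the force.

Request:
play_rows --plan '[[[0, 0, 0], [0, 0, 0], -1], [[0, 0, 0], [0, 0, 0], -1], [[0, 0, 0], [0, 0, 0], -1], [[0, 0, 0], [0, 0, 0], -1], [[0, 0, 0], [0, 0, 0], -1], [[0, 0, 0.3], [0, 0, 0], -1], [[0, 0, 0.3], [0, 0, 0], -1], [[0, 0, 0.3], [0, 0, 0], -1], [[0, 0, 0], [0, 0, 0], -1]]'

```text
clock: 21.92
position: [0.5324, 0.3126, 0.0173]
tool_rot: [3.141, -0.001, -2.604]
force: [0.1, 0.3, -0.1]
grip_width: 0.0859
finger_force: 0.0
```

Run:
```python
from h import *
go()
f=grab_frame("wrist");Q=inunit(pts(f))
print("roof-body gap check force",bot.observe()["force"].round(1))
# finger points: outside torch/tray: list lowest z at pad columns
m=(abs(Q[...,1]-.007)>.03)&(abs(Q[...,1]-.007)<.07)&(Q[...,0]>-.09)&(Q[...,0]<-.045)&(Q[...,2]>.024)&(Q[...,2]<.12)
q=Q[m];print(len(q));
for s in(-1,1):
    a=q[(q[:,1]-.007)*s>0];print(s,np.percentile(a[:,2],[0,2,5,10,30]).round(4),a[a[:,2].argsort()][:6].round(3).tolist())
s=grab_frame("side");cv2.imwrite("pics/s3.png",cv2.resize(s["pixels"][120:220,180:300,::-1],None,fx=6,fy=6,interpolation=cv2.INTER_CUBIC))
```

```text
now [0.5324 0.3126 0.0173] [ 3.141e+00 -1.000e-03 -2.604e+00] t 21.925 F [ 0.1  0.3 -0.1] w 0.0859
turn total [0. 0. 0.]
roof-body gap check force [0.1 1.2 0.1]
24078
-1 [0.0496 0.057  0.0635 0.0721 0.0995] [[-0.059, -0.036, 0.05], [-0.067, -0.036, 0.05], [-0.063, -0.036, 0.05], [-0.057, -0.036, 0.05], [-0.055, -0.036, 0.05], [-0.058, -0.036, 0.05]]
1 [0.0241 0.0345 0.0476 0.0574 0.0943] [[-0.069, 0.077, 0.024], [-0.083, 0.077, 0.024], [-0.069, 0.077, 0.024], [-0.082, 0.077, 0.024], [-0.058, 0.077, 0.024], [-0.073, 0.077, 0.024]]
```

View pics/s3.png

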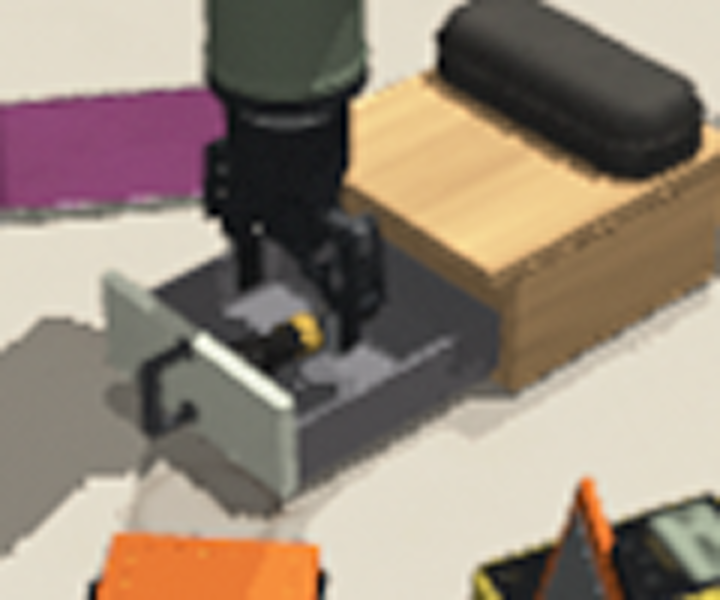

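The open tips are really at z 50 mm, about 33 mm behind the reported TCP. I'll descend 15 mm more and close.

Request:
play_rows --plan '[[[0, 0, 0.3], [0, 0, 0], -1], [[0, 0, 0.3], [0, 0, 0], -1], [[0, 0, 0], [0, 0, 0], 1], [[0, 0, 0], [0, 0, 0], 1], [[0, 0, 0], [0, 0, 0], 1], [[0, 0, 0], [0, 0, 0], 1], [[0, 0, 0], [0, 0, 0], 1], [[0, 0, 0], [0, 0, 0], 1]]' --newtons 40

```text
clock: 23.02
position: [0.5331, 0.3128, 0.0035]
tool_rot: [3.141, 0.001, -2.604]
force: [0.6, -1.1, 6.0]
grip_width: 0.0249
finger_force: 40.0
```

The torch is held at 25 mm width. I'll lift it a little, ease it forward clear of the roof, then lift fully.

Request:
play_rows --plan '[[[0, 0, -0.1], [0, 0, 0], 1], [[0, 0, -0.1], [0, 0, 0], 1], [[0.17, 0, 0], [0, 0, 0], 1], [[0.17, 0, 0], [0, 0, 0], 1], [[0.17, 0, 0], [0, 0, 0], 1], [[0, 0, -0.3], [0, 0, 0], 1], [[0, 0, -0.5], [0, 0, 0], 1], [[0, 0, -0.6], [0, 0, 0], 1], [[0, 0, -0.6], [0, 0, 0], 1], [[0, 0, -0.6], [0, 0, 0], 1], [[0, 0, -0.6], [0, 0, 0], 1], [[0, 0, -0.6], [0, 0, 0], 1], [[0, 0, -0.5], [0, 0, 0], 1], [[0, 0, 0], [0, 0, 0], 1]]'

```text
clock: 24.78
position: [0.5222, 0.3064, 0.1166]
tool_rot: [3.141, 0.002, -2.604]
force: [-1.1, 0.8, -1.8]
grip_width: 0.0249
finger_force: 39.4
```

Run:
```python
from h import *
a=np.radians(-2.5)
R=tool([0,0,-1],[-np.sin(a),np.cos(a),0])
print(bot.observe()["qpos"].round(3),bot.observe()["finger_force"])
go([.4835,-.115,.115],R)
f=grab_frame("side");drawer_meas(f);f=grab_frame("wrist");drawer_meas(f)
Q=inunit(pts(f))
for r in regions_of('torch','wrist')[:1]:
    q=Q[r['mask']];q=q[~np.isnan(q[:,0])];print(r['p'],np.percentile(q,[3,50,97],0).round(4).tolist())
P=pts(f)
```

```text
[-0.172  0.686 -0.683  1.713  0.523  0.93   1.044] 39.36909556388855
now [0.5222 0.3064 0.1166] [ 3.141e+00  2.000e-03 -2.604e+00] t 24.775 F [-1.1  0.8 -1.8] w 0.0249
turn total [0.006 0.013 3.873]
shift total after turn [  0.812 -16.906   0.063] before turn [  9.959 -13.686   0.038]
face top x 91 [-0.1656 -0.1546 -0.149  -0.1423 -0.1418]
bar? 84 [[-0.1892, -0.0191, 0.0357], [-0.1861, -0.0126, 0.0379], [-0.1549, -0.0043, 0.0523], [-0.1519, 0.0098, 0.0712]]
face top x 4884 [-0.1511 -0.1499 -0.1449 -0.1394 -0.1387]
bar? 195 [[-0.1772, -0.0194, 0.0387], [-0.1749, -0.0153, 0.0583], [-0.1369, 0.0034, 0.0597], [-0.1362, 0.0152, 0.061]]
0.65 [[-0.1268, -0.0053, 0.1508], [-0.0942, 0.0069, 0.1591], [-0.0439, 0.0187, 0.1635]]
```

Request:
play_rows --plan '[[[0.3, -0.42, 0], [0, 0, 0.1], 1], [[0.5, -0.7, 0], [0, 0, 0], 1], [[0.5, -0.7, 0], [0, 0, 0], 1], [[0.5, -0.7, 0], [0, 0, 0], 1], [[0.5, -0.7, 0], [0, 0, 0], 1], [[0.5, -0.7, 0], [0, 0, 0], 1], [[0.5, -0.7, 0], [0, 0, 0], 1], [[0.5, -0.7, 0], [0, 0, 0], 1], [[0.5, -0.7, 0], [0, 0, 0], 1], [[0.5, -0.7, 0], [0, 0, 0], 1], [[0.5, -0.7, 0], [0, 0, 0], 1], [[0.5, -0.7, 0], [0, 0, 0], 1], [[0.5, -0.7, 0], [0, 0, 0], 1], [[0.5, -0.7, 0], [0, 0, 0], 1], [[0.5, -0.7, 0], [0, 0, 0], 1], [[0.5, -0.7, 0], [0, 0, 0], 1], [[0.5, -0.7, 0], [0, 0, 0], 1], [[0.5, -0.7, 0], [0, 0, 0], 1], [[0.5, -0.7, 0], [0, 0, 0], 1], [[0.5, -0.7, 0], [0, 0, 0], 1]]'

```text
clock: 27.42
position: [0.4796, -0.1153, 0.1152]
tool_rot: [3.141, -0.0, -2.62]
force: [0.3, -1.2, -1.7]
grip_width: 0.025
finger_force: 39.4
```

Request:
play_rows --plan '[[[0, 0, 0], [0, 0, 0.5], 1], [[0, 0, 0], [0, 0, 0.5], 1], [[0, 0, 0], [0, 0, 0.5], 1], [[0, 0, 0], [0, 0, 0.5], 1], [[0, 0, 0], [0, 0, 0.5], 1], [[0, 0, 0], [0, 0, 0.5], 1], [[0, 0, 0], [0, 0, 0.5], 1], [[0, 0, 0], [0, 0, 0.27], 1], [[0, 0, 0], [0, 0, 0], 1]]'

```text
clock: 28.55
position: [0.4804, -0.1139, 0.1153]
tool_rot: [3.141, 0.0, 3.099]
force: [-0.2, 1.0, -2.1]
grip_width: 0.0249
finger_force: 39.5
```

Run:
```python
from h import *
a=np.radians(-2.5)
R=tool([0,0,-1],[-np.sin(a),np.cos(a),0])
print(bot.observe()["qpos"].round(3),bot.observe()["finger_force"])
go([.4835,-.115,-.008],R)
for c in("wrist","top"):
    f=grab_frame(c);P=pts(f).reshape(-1,3)
    q=P[(P[:,2]>.048)&(P[:,2]<.058)&(P[:,0]>.38)&(P[:,0]<.585)&(P[:,1]>-.22)&(P[:,1]<-.01)]
    r=cv2.minAreaRect((q[:,:2]*1000).astype(np.float32));print(c,len(q),r,cv2.boxPoints(r).round().tolist())
save(f,"t3.png")
f=grab_frame("wrist");P=pts(f)
for r in regions_of('torch','wrist')[:1]:
    q=P[r['mask']];q=q[~np.isnan(q[:,0])];print(r['p'],np.percentile(q,[3,50,97],0).round(4).tolist())
```

```text
[ 0.539  0.504 -0.558  2.007  0.39   0.736  1.271] 39.46409583091736
now [ 0.4804 -0.1139  0.1153] [3.141 0.    3.099] t 28.55 F [-0.2  1.  -2.1] w 0.0249
turn total [0.003 0.002 0.004]
shift total after turn [-0.125 -0.039  4.933] before turn [-0.124 -0.041  4.933]
wrist 4049 ((492.9378662109375, -115.7947769165039), (150.29397583007812, 167.14495849609375), 87.37726593017578) [[406.0, -187.0], [573.0, -195.0], [580.0, -45.0], [413.0, -37.0]]
top 146 ((493.7602233886719, -99.70613861083984), (120.18174743652344, 167.28311157226562), 88.20799255371094) [[408.0, -157.0], [575.0, -162.0], [579.0, -42.0], [412.0, -37.0]]
0.85 [[0.4292, -0.124, 0.1515], [0.4615, -0.1123, 0.1588], [0.5114, -0.0996, 0.163]]
```

Request:
play_rows --plan '[[[-0.06, -0.02, 0.4], [0, 0, 0], 1], [[-0.06, -0.02, 0.6], [0, 0, 0], 1], [[0, 0, 0.6], [0, 0, 0], 1], [[0, 0, 0.6], [0, 0, 0], 1], [[0, 0, 0.6], [0, 0, 0], 1], [[0, 0, 0.6], [0, 0, 0], 1], [[0, 0, 0.5], [0, 0, 0], 1], [[0, 0, 0.4], [0, 0, 0], 1], [[0, 0, 0.3], [0, 0, 0], 1], [[0, 0, 0.2], [0, 0, 0], 1], [[0, 0, 0.1], [0, 0, 0], 1], [[0, 0, 0], [0, 0, 0], 1]]'

```text
clock: 30.25
position: [0.4839, -0.1144, -0.0071]
tool_rot: [3.141, 0.0, 3.099]
force: [-0.2, 0.4, -1.7]
grip_width: 0.0251
finger_force: 39.5
```

Request:
play_rows --plan '[[[0, 0, 0.05], [0, 0, 0], 1], [[0, 0, 0.04], [0, 0, 0], 1], [[0, 0, 0], [0, 0, 0], 1]]'

```text
clock: 30.62
position: [0.4839, -0.1145, -0.0094]
tool_rot: [3.141, 0.0, 3.099]
force: [-0.1, 0.2, -2.1]
grip_width: 0.0251
finger_force: 39.5
```

Request:
play_rows --plan '[[[0, 0, 0.04], [0, 0, 0], 1], [[0, 0, 0.04], [0, 0, 0], 1], [[0, 0, 0], [0, 0, 0], 1]]'

```text
clock: 31.0
position: [0.484, -0.1145, -0.0097]
tool_rot: [-3.141, 0.001, 3.099]
force: [-13.9, 2.7, 52.2]
grip_width: 0.025
finger_force: 46.6
```

Request:
play_rows --plan '[[[0, 0, -0.05], [0, 0, 0], 1], [[0, 0, 0], [0, 0, 0], -1], [[0, 0, 0], [0, 0, 0], -1], [[0, 0, 0], [0, 0, 0], -1], [[0, 0, 0], [0, 0, 0], -1], [[0, 0, 0], [0, 0, 0], -1], [[0, 0, -0.3], [0, 0, 0], -1], [[0, 0, -0.6], [0, 0, 0], -1], [[0, 0, -0.9], [0, 0, 0], -1], [[0, 0, -0.9], [0, 0, 0], -1], [[0, 0, -0.9], [0, 0, 0], -1], [[0, 0, -0.9], [0, 0, 0], -1], [[0, 0, -0.9], [0, 0, 0], 1], [[0, 0, -0.9], [0, 0, 0], 1], [[0, 0, -0.9], [0, 0, 0], 1], [[0, 0, -0.9], [0, 0, 0], 1], [[0, 0, -0.9], [0, 0, 0], 1], [[0, 0, -0.9], [0, 0, 0], 1], [[0, 0, -0.3], [0, 0, 0], 1], [[0, 0, 0], [0, 0, 0], 1]]' --newtons 30

```text
clock: 33.5
position: [0.4837, -0.1146, 0.2452]
tool_rot: [3.141, 0.001, 3.099]
force: [0.6, -0.1, 0.3]
grip_width: -0.0003
finger_force: 0.0
```

```bash
cat > lid.py <<'E'
from h import *
H=np.array([.5704,-.119,.054]);a=np.radians(-2.5);ex=np.array([np.cos(a),np.sin(a),0]);ez=np.array([0,0,1.])
def tcp(th,r=.135,gap=0): # closed-finger corner on the outer face
    X=-r*np.cos(th)+(.008+gap)*np.sin(th);Z=r*np.sin(th)+(.008+gap)*np.cos(th)
    return H+ex*(X+.011)+ez*(Z-.020)
E
python3 - <<'E'
from lid import *
R=tool(-ez,np.cross(ez,ex))
f=grab_frame("wrist");P=pts(f);save(f,"w5.png")
for r in regions_of('torch','wrist')[:1]:
    q=P[r['mask']];q=q[~np.isnan(q[:,0])];print(r['p'],np.percentile(q,[3,50,97],0).round(4).tolist())
for c in("side","top"):
    q=pts(grab_frame(c)).reshape(-1,3);q=q[(q[:,0]>.56)&(q[:,0]<.68)&(q[:,1]>-.22)&(q[:,1]<-.0)&(q[:,2]>.08)&(q[:,2]<.24)];m=q.mean(0);n=np.linalg.svd(q-m)[2][2];print(c,len(q),m.round(3),n.round(3),q.max(0).round(3))
print(bot.observe()["qpos"].round(2))
go([.67,-.1225,.255],R)
for d in(106,100,90,0):print(d,tcp(np.radians(d)).round(4))
E
```

```text
0.75 [[0.4343, -0.1252, 0.0241], [0.4821, -0.1136, 0.0334], [0.5426, -0.1001, 0.0381]]
side 1181 [ 0.595 -0.133  0.157] [-0.971  0.035  0.238] [ 0.618 -0.044  0.224]
top 644 [ 0.6   -0.111  0.166] [-0.968  0.049  0.245] [ 0.62  -0.042  0.23 ]
[ 0.63  0.34 -0.65  1.87  0.23  1.02  1.41]
now [ 0.4834 -0.1145  0.2442] [ 3.141e+00 -1.000e-03  3.099e+00] t 33.7 F [-0.6  0.1  0.5] w 0.0003
turn total [ 0.007 -0.005  0.005]
shift total after turn [-7.47e+00  7.00e-03 -4.34e-01] before turn [-7.47e+00  1.00e-03 -4.40e-01]
106 [ 0.6262 -0.1214  0.1616]
100 [ 0.6127 -0.1208  0.1656]
90 [ 0.5894 -0.1198  0.169 ]
0 [ 0.4465 -0.1136  0.042 ]
```

View pics/w5.png

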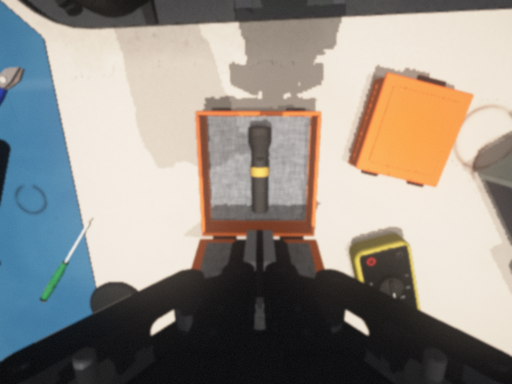

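The torch lies flat in the middle of the large case at (260,168). Next I'll pass over the lid and behind it with closed fingers.

Request:
play_rows --plan '[[[-0.6, 0, -0.2], [0, 0, 0], 1], [[-0.9, 0, -0.2], [0, 0, 0], 1], [[-0.9, 0, 0], [0, 0, 0], 1], [[-0.9, 0, 0], [0, 0, 0], 1], [[-0.9, 0, 0], [0, 0, 0], 1], [[-0.9, 0, 0], [0, 0, 0], 1], [[-0.9, 0, 0], [0, 0, 0], 1], [[-0.9, 0, 0], [0, 0, 0], 1], [[-0.7, 0, 0], [0, 0, 0], 1], [[0, 0, 0.4], [0, 0, 0], 1], [[0, 0, 0.7], [0, 0, 0], 1], [[0, 0, 0.7], [0, 0, 0], 1], [[0, 0, 0.7], [0, 0, 0], 1], [[0, 0, 0.7], [0, 0, 0], 1], [[0, 0, 0.4], [0, 0, 0], 1], [[0, 0, 0], [0, 0, 0], 1]]'

```text
clock: 35.7
position: [0.6734, -0.1227, 0.1642]
tool_rot: [3.141, -0.001, 3.099]
force: [-0.3, 0.4, 0.3]
grip_width: -0.0001
finger_force: 0.0
```

```bash
cat >> lid.py <<'E'
def rows(ths,start=None,**k):
    p=bot.observe()["position"] if start is None else start;R=Ro.from_euler("xyz",bot.observe()["tool_rot"]).as_matrix()
    out=[]
    for t in ths:
        q=tcp(np.radians(t),**k);s=np.round(R.T@(q-p)/.025,2);p=p+R@s*.025;out.append(s.tolist())
    print(out);return p
E
python3 - <<'E'
from lid import *
go(tcp(np.radians(106)))
s=tcp(np.radians(106))
s=rows(range(103,43,-3),s);print(s);s=rows(range(40,-1,-4),s)
E
```

```text
now [ 0.6734 -0.1227  0.1642] [ 3.141e+00 -1.000e-03  3.099e+00] t 35.7 F [-0.3  0.4  0.3] w -0.0001
turn total [0. 0. 0.]
shift total after turn [ 1.886 -0.032  0.106] before turn [ 1.886 -0.032  0.106]
[[0.27, 0.0, -0.09], [0.27, 0.0, -0.07], [0.28, 0.0, -0.06], [0.28, 0.0, -0.04], [0.28, 0.0, -0.03], [0.28, 0.0, -0.01], [0.29, 0.0, -0.0], [0.28, 0.0, 0.01], [0.28, 0.0, 0.03], [0.28, 0.0, 0.05], [0.28, 0.0, 0.06], [0.27, 0.0, 0.07], [0.27, 0.0, 0.09], [0.27, 0.0, 0.1], [0.25, 0.0, 0.12], [0.26, 0.0, 0.13], [0.24, 0.0, 0.14], [0.24, 0.0, 0.15], [0.23, 0.0, 0.17], [0.22, 0.0, 0.18]]
[ 0.49335743 -0.11571234  0.13663881]
[[0.41, 0.0, 0.39], [0.25, 0.0, 0.28], [0.22, 0.0, 0.3], [0.21, 0.0, 0.32], [0.19, 0.0, 0.33], [0.16, 0.0, 0.34], [0.14, 0.0, 0.35], [0.11, 0.0, 0.36], [0.09, 0.0, 0.37], [0.06, 0.0, 0.37], [0.03, 0.0, 0.38]]
```

Request:
play_rows --plan '[[[0.4, 0, 0.02], [0, 0, 0], 1], [[0.4, -0.01, 0.02], [0, 0, 0], 1], [[0.4, -0.01, 0.02], [0, 0, 0], 1], [[0.35, -0.01, 0.02], [0, 0, 0], 1], [[0.34, 0, 0.02], [0, 0, 0], 1], [[0.27, 0, -0.09], [0, 0, 0], 1], [[0.27, 0, -0.07], [0, 0, 0], 1], [[0.28, 0, -0.06], [0, 0, 0], 1], [[0.28, 0, -0.04], [0, 0, 0], 1], [[0.28, 0, -0.03], [0, 0, 0], 1], [[0.28, 0, -0.01], [0, 0, 0], 1]]'

```text
clock: 37.08
position: [0.5846, -0.1196, 0.1699]
tool_rot: [3.141, 0.001, 3.099]
force: [2.5, 0.5, -0.3]
grip_width: 0.0
finger_force: 0.7
```

Run:
```python
from lid import *
go(tcp(np.radians(88)))
q=pts(grab_frame("side")).reshape(-1,3);q=q[(q[:,0]>.5)&(q[:,0]<.66)&(q[:,1]>-.215)&(q[:,1]<-.16)&(q[:,2]>.08)&(q[:,2]<.24)];m=q.mean(0);n=np.linalg.svd(q-m)[2][2];print(len(q),m.round(3),n.round(3),q.max(0).round(3))
```

```text
now [ 0.5846 -0.1196  0.1699] [3.141e+00 1.000e-03 3.099e+00] t 37.075 F [ 2.5  0.5 -0.3] w 0.0
turn total [0. 0. 0.]
shift total after turn [-0.003 -0.001  0.029] before turn [-0.003 -0.001  0.029]
242 [ 0.566 -0.186  0.161] [0.996 0.086 0.035] [ 0.574 -0.16   0.221]
```

The lid is following smoothly with about 2.5 N. I'll continue the arc.

Request:
play_rows --plan '[[[0.29, 0, 0.02], [0, 0, 0], 1], [[0.28, 0, 0.02], [0, 0, 0], 1], [[0.28, 0, 0.03], [0, 0, 0], 1], [[0.28, 0, 0.05], [0, 0, 0], 1], [[0.28, 0, 0.06], [0, 0, 0], 1], [[0.27, 0, 0.07], [0, 0, 0], 1], [[0.27, 0, 0.09], [0, 0, 0], 1], [[0.27, 0, 0.1], [0, 0, 0], 1], [[0.25, 0, 0.12], [0, 0, 0], 1], [[0.26, 0, 0.13], [0, 0, 0], 1], [[0.24, 0, 0.14], [0, 0, 0], 1], [[0.24, 0, 0.15], [0, 0, 0], 1], [[0.23, 0, 0.17], [0, 0, 0], 1], [[0.22, 0, 0.18], [0, 0, 0], 1]]'

```text
clock: 38.88
position: [0.4931, -0.1157, 0.1363]
tool_rot: [3.141, 0.0, 3.099]
force: [0.7, 1.1, 0.9]
grip_width: 0.0
finger_force: 0.5
```

Run:
```python
from lid import *
go(tcp(np.radians(46)))
q=pts(grab_frame("side")).reshape(-1,3);q=q[(q[:,0]>.4)&(q[:,0]<.57)&(q[:,1]>-.215)&(q[:,1]<-.15)&(q[:,2]>.07)&(q[:,2]<.22)];m=q.mean(0);n=np.linalg.svd(q-m)[2][2];print(len(q),m.round(3),n.round(3),"angle",np.degrees(np.arctan2(abs(n[0]),abs(n[2]))),q.max(0).round(3))
rows([46]+list(range(42,-1,-3)))
```

```text
now [ 0.4931 -0.1157  0.1363] [3.141 0.    3.099] t 38.875 F [0.7 1.1 0.9] w 0.0
turn total [0. 0. 0.]
shift total after turn [-0.014  0.003 -0.016] before turn [-0.014  0.003 -0.016]
572 [ 0.508 -0.176  0.128] [-0.712  0.138 -0.688] angle 45.981630577878896 [ 0.566 -0.15   0.215]
[[-0.05, 0.01, -0.04], [0.28, -0.0, 0.26], [0.2, -0.0, 0.2], [0.18, -0.0, 0.22], [0.18, -0.0, 0.22], [0.16, -0.0, 0.23], [0.15, -0.0, 0.24], [0.13, -0.0, 0.25], [0.13, -0.0, 0.26], [0.11, -0.0, 0.26], [0.09, -0.0, 0.26], [0.09, -0.01, 0.28], [0.06, 0.0, 0.27], [0.06, 0.0, 0.28], [0.04, 0.0, 0.28], [0.02, 0.0, 0.28]]
```

Request:
play_rows --plan '[[[0.24, 0, 0.23], [0, 0, 0], 1], [[0.2, 0, 0.2], [0, 0, 0], 1], [[0.18, 0, 0.22], [0, 0, 0], 1], [[0.18, 0, 0.22], [0, 0, 0], 1], [[0.16, 0, 0.23], [0, 0, 0], 1], [[0.15, 0, 0.24], [0, 0, 0], 1], [[0.13, 0, 0.25], [0, 0, 0], 1], [[0.13, 0, 0.26], [0, 0, 0], 1], [[0.11, 0, 0.26], [0, 0, 0], 1], [[0.09, 0, 0.26], [0, 0, 0], 1], [[0.09, 0, 0.28], [0, 0, 0], 1], [[0.06, 0, 0.27], [0, 0, 0], 1], [[0.06, 0, 0.28], [0, 0, 0], 1], [[0.04, 0, 0.2], [0, 0, 0], 1], [[0, 0, 0], [0, 0, 0], 1]]'

```text
clock: 40.8
position: [0.4479, -0.1136, 0.0513]
tool_rot: [3.141, -0.0, 3.099]
force: [0.1, -0.2, 0.6]
grip_width: -0.0001
finger_force: 0.0
```

```bash
cat >> lid.py <<'E'
def meas():
    for c in("side","top"):
        q=pts(grab_frame(c)).reshape(-1,3)
        q=q[(q[:,0]>.42)&(q[:,0]<.56)&(q[:,1]>-.18)&(q[:,1]<-.14)&(q[:,2]>.04)&(q[:,2]<.085)]
        if len(q)>20: print(c,len(q),"slope deg",np.degrees(np.arctan(np.polyfit(q[:,0],q[:,2],1)[0])),"z med",np.median(q[:,2]))
E
python3 - <<'E'
from lid import *
go(tcp(0));meas()
E
```

```text
now [ 0.4479 -0.1136  0.0513] [ 3.141 -0.     3.099] t 40.8 F [ 0.1 -0.2  0.6] w -0.0001
turn total [0. 0. 0.]
shift total after turn [ 0.057 -0.003  0.37 ] before turn [ 0.057 -0.003  0.37 ]
side 611 slope deg -3.72114159979169 z med 0.06799286851530542
top 102 slope deg -5.130035969288102 z med 0.06439024756942964
```

Still about 4° to go. I'll press down in small steps until it is firm.

Request:
play_rows --plan '[[[0.02, 0, 0.12], [0, 0, 0], 1], [[0.02, 0, 0.12], [0, 0, 0], 1], [[0.02, 0, 0.1], [0, 0, 0], 1], [[0, 0, 0], [0, 0, 0], 1]]'

```text
clock: 41.4
position: [0.4464, -0.1136, 0.0428]
tool_rot: [3.141, -0.0, 3.099]
force: [0.5, -0.1, -0.2]
grip_width: -0.0001
finger_force: 0.0
```

Request:
play_rows --plan '[[[0, 0, 0.05], [0, 0, 0], 1], [[0, 0, 0], [0, 0, 0], 1]]'

```text
clock: 41.65
position: [0.4466, -0.1136, 0.0422]
tool_rot: [3.141, 0.0, 3.099]
force: [-3.7, 0.6, 12.8]
grip_width: -0.0
finger_force: 6.4
```

Run:
```python
from lid import *
go();meas()
```

```text
now [ 0.4466 -0.1136  0.0422] [3.141 0.    3.099] t 41.65 F [-3.7  0.6 12.8] w -0.0
turn total [0. 0. 0.]
side 621 slope deg 0.010828773071073008 z med 0.06264552839454673
top 107 slope deg 2.9256959486736482 z med 0.06229982797474922
```

The lid is firm at 12.8 N, and its slope is 0°. I'll lift clear and check everything.

Request:
play_rows --plan '[[[0, 0, -0.2], [0, 0, 0], 1], [[0, 0, -0.6], [0, 0, 0], 1], [[0, 0, -0.9], [0, 0, 0], 1], [[0, 0, -0.9], [0, 0, 0], 1], [[0, 0, -0.9], [0, 0, 0], 1], [[0, 0, -0.9], [0, 0, 0], 1], [[0, 0, -0.6], [0, 0, 0], 1], [[0, 0, 0], [0, 0, 0], 1]]'

```text
clock: 42.75
position: [0.447, -0.114, 0.1678]
tool_rot: [3.142, 0.002, 3.098]
force: [0.2, -0.3, -1.2]
grip_width: 0.0001
finger_force: 0.0
```

Run:
```python
from lid import *
go();meas()
for c in("top","side"):
    f=grab_frame(c);print(c);drawer_meas(f)
    q=inunit(pts(f)).reshape(-1,3)
    k=q[(abs(q[:,1])<.08)&(q[:,2]>.02)&(q[:,2]<.08)&(q[:,0]<-.13)&(q[:,0]>-.17)&(abs(q[:,1])>.02)]
    if len(k)>10: print("face plane",len(k),np.percentile(k[:,0],[10,50,90]).round(4),np.polyfit(k[:,1],k[:,0],1).round(4))
    r=q[(q[:,2]>.105)&(q[:,2]<.122)&(abs(q[:,1])<.08)&(q[:,0]<.05)];print("roof edge",np.percentile(r[:,0],[0,1,3]).round(4))
    b=q[(q[:,2]>.108)&(q[:,2]<.122)&(abs(q[:,1])<.13)&(q[:,0]<.25)&(q[:,0]>-.01)];print("roof rect",cv2.minAreaRect((b[:,:2]*1000).astype(np.float32)))
    for t in("multimeter","tip_cleaner","notebook","pen"):
        for g in regions_of(t,c)[:1]:
            p=pts(f)[g["mask"]];p=p[~np.isnan(p[:,0])];print(t,round(g["p"],2),np.percentile(p,2,0).round(3),np.percentile(p,98,0).round(3))
```

```text
now [ 0.447  -0.114   0.1678] [3.142e+00 2.000e-03 3.098e+00] t 42.75 F [ 0.2 -0.3 -1.2] w 0.0001
turn total [0. 0. 0.]
side 611 slope deg 0.12837436044696607 z med 0.0628030947525666
top 74 slope deg 1.646194332758084 z med 0.06241183426130452
top
face top x 93 [-0.1678 -0.1525 -0.146  -0.1404 -0.1398]
bar? 14 [[-0.1847, -0.0193, 0.0359], [-0.1759, -0.0142, 0.0383], [-0.1513, -0.0034, 0.0551], [-0.1365, 0.0161, 0.069]]
face plane 75 [-0.1515 -0.1472 -0.1309] [-0.0017 -0.143 ]
roof edge [-0.6516 -0.6278 -0.6076]
roof rect ((112.31629180908203, 0.7042694091796875), (222.31060791015625, 200.0903778076172), 0.3090344965457916)
multimeter 0.95 [0.603 0.024 0.   ] [0.758 0.121 0.046]
tip_cleaner 0.54 [ 0.76  -0.099  0.001] [ 0.82  -0.04   0.069]
notebook 0.84 [0.36  0.525 0.001] [0.562 0.669 0.02 ]
pen 0.61 [ 0.659 -0.247 -0.005] [ 0.78  -0.229  0.015]
side
roof edge [-0.7642 -0.7617 -0.7567]
roof rect ((107.99732208251953, -0.0114898681640625), (220.6175079345703, 204.65652465820312), 1.1187222003936768)
multimeter 0.83 [0.599 0.019 0.003] [0.757 0.114 0.045]
tip_cleaner 0.86 [ 0.757 -0.108  0.   ] [ 0.821 -0.055  0.067]
notebook 0.51 [0.356 0.523 0.003] [0.415 0.656 0.014]
pen 0.75 [0.553 0.223 0.012] [0.814 0.475 0.166]
```

```bash
python3 -c "
from workcell import bot
print(bot.job_done())"
```

```text
the job is handed in; nothing more can be done
None
```

I handed the job in at about 43 s: the drawer measures within about 1 mm of its stop, the torch is laid in the large orange case, the lid reads shut, and the bystanders the cameras could check are where they were.

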